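# Roll the spindle blank into the hold-down and keep it clamped

## Robot

A 6-joint arm with a two-finger parallel gripper is mounted at the origin on the work surface. World frame = base frame: x ahead of the robot, y to its left, z up, the work surface at z = 0. Lengths are in m, angles in degrees, forces in N, time in s.
With the tool pointing down it reaches from about 0.325 to 0.85 m from the base axis. Payload 15.5 kg.
Tool frame: the origin (TCP) lies at the very end of the fingers, on their centre line; the grasp point (between the pads) lies arm.grip_depth behind it (arm.grip_depth is the distance from the TCP to the grasp point, in m); z points along the fingers, y is the direction in which the jaws open and shut (so a half turn about z gives the same grasp; the last joint's range is limited). The gripper opens to 91 mm and grips with 3 to 60 N. Pads are 32 mm wide; open, the fingers measure 118 mm over their backs; the gripper's body (76 mm by 178 mm) begins 60 mm behind the grasp point.
Start: joints at [62.481, 28.281, 77.091, -0, 74.628, -5.472], TCP at [0.235, 0.579, 0.184] pointing down, gripper open.
Joint ranges: [-166.48, 166.48], [-47.26, 123.95], [12.59, 153.08], [-70.14, 250.14], [6.76, 159.57], [-176.63, 176.63]. Speed limits (degrees/s): [108.29, 108.29, 147.25, 172.46, 172.46, 172.46].

## Interface

Orientations are given as a 3x3 rotation matrix whose columns are the frame's x, y, z axes.
In Python, from rig import arm gives the robot as it stands. Calls block until the motion is done:
- arm.move_to(position, orientation): joint-space move of the TCP to a pose.
- arm.move_l(position, orientation=None, feed=0.15): straight line of the TCP; orientation=None keeps the orientation; feed is the mean speed in m/s.
- arm.move_joints(angles): joint-space move.
- arm.grip(opening): finger opening in m; the grip force is fixed at half the most; returns when the fingers have stopped.
- arm.sleep(seconds).
- arm.solve_ik(position, orientation): joint angles nearest the present ones, or None.
- arm.snapshot(name): name is "side" or "top"; returns the picture (384x512x3 uint8, red, green, blue); there is no depth.
- arm.get_calibration(name): a dict with "intrinsics" (3x3 intrinsics, pixels), "cam_to_world" (4x4, takes a point from camera to world coordinates). Camera axes: x right, y down, z forward; pixel columns grow to the right and rows downward; lengths in m; the calibration is good to about 2 mm. A picture is of the moment at which its call begins. get_calibration takes no time and is no camera call.
A pose or a line that the arm cannot do raises arm.Unreachable and nothing moves.
- arm.sign_off(): hands the job in, once; it reports no verdict.
Readings, each from a call of its own:
- arm.current_t(): time.
- arm.current_joint_positions(): joint angles.
- arm.current_dq(): joint speeds.
- arm.current_tau(): joint torques, N m.
- arm.current_ee_pos(): TCP position.
- arm.current_tool_rot(): TCP orientation.
- arm.current_force(): force on the tool from outside, world axes, zero at the start.
- arm.current_torque(): the same for the moment, N m.
- arm.current_width(): finger opening in m.
Only numpy, scipy, OpenCV 4.12 (cv2) and the standard library are available. Lean on these libraries where they do the work, as an engineer would, in place of code of your own. Each camera call takes 0.05 s, during which the arm holds its last target.

## Task

Roll the loose maple blank along the aluminium plate, without lifting it, until it drops into the slot in front of the steel fence, under the hold-down. Then press the hold-down's black knob straight down by 25 mm, until the brass ring on its stem reaches the top of the bridge, so that the sprung pad clamps the blank, and keep it there: the job finishes while you are still holding the knob at that travel. Leave the pawns, knight, scraper, chuck and wax jar where they are.

Things in the scene. Friction and masses are not known exactly. Their poses are not given: they have to be found in the camera images.
- fixture: Fixed hold-down fixture, yaw varies. Origin on the table; x along its slot, y across, z up. Aluminium plate, top 12 mm above the table, x -90 to 90 mm: infeed y -48 to 130, then a 24 mm slot (y -72 to -48) with a steel fence behind it (face y = -81, top 32 mm above the table). The blank rolls along the infeed to -y. Over x below 35 mm the slot is open from above; a bridge spans the rest.
- seat (a point): Where the blank's centre lies when it has dropped into the slot: x 0, y -60, z 25.4 mm in the fixture's frame, axes as the fixture.
- blank: Loose maple cylinder, 36 mm diameter, 160 mm long, 80 to 170 g, pencil line along it. Origin at its centre, x along its axis. Starts on the infeed about parallel to the slot, 60 to 120 mm from it, line (z axis) up, centre 30 mm high. Pushed slowly from behind (+y), it rolls; pushed off at 0.1 m/s it rolls on about 40 mm. Grippy upright fingers can bind it: push below its axis (tips leading). At the slot it drops 4.6 mm and stays; the fence stops it.
- bridge (a point): Centre of the top face of the grey bridge that carries the plunger: in the fixture's frame it spans x 37 to 130, y -78 to -42, z 74 to 92 mm and stands on a grey column (x 98 to 130, y -88 to -32) at the +x end. The plunger goes through it at x 55, y -60.
- knob_top (a point): Centre of the flat top of the plunger's black knob, 36 mm in diameter and 18 mm thick, 148 mm above the table when released; moves down with the plunger.
- plunger (a joint): Travel of the plunger: 0 released, grows as the knob is pressed down, 0.035 m at its bottom stop. A spring returns it: about 3 N at the start, 12 to 15 N in all at 25 mm with the blank in place. The brass ring on the stem (lower edge 25 mm above the bridge at rest) meets the bridge top at 0.025.
- pad: Round steel pad, 28 mm diameter, under the plunger on its own spring. Origin at the centre of its underside, 60 mm above the table when released. It meets the seated blank at about 17 mm of travel; from there its spring yields and it presses the blank with about 2 N, plus 0.5 N for each further mm.
- pawn_a: White maple pawn, 32 mm across the foot, 50 mm high, standing near the fixture; bystander. Origin under its foot.
- pawn_b: The same, another white maple pawn; bystander.
- knight: Black ebonised knight, 36 mm across the foot, 65 mm high; bystander. Origin under its foot.
- scraper: Scraper 240 mm long lying on the table, blue handle, steel blade; bystander. Origin on the table under its middle.
- chuck: Polished aluminium collet chuck, 72 mm across, 56 mm high, standing on its back; bystander. Origin under its foot.
- wax: Small amber wax jar, 64 mm across, 50 mm high; bystander. Origin under its foot.

How it is judged (in metres and radians):
On the way, in this order (a step that is already met when the one before it is completed fails the run):
1. the blank rolls: turned by at least 1 rad about its axis on its way (angle between blank's own z axis and vertical above 1 rad and height (world z) of blank below 0.036 m), for 0.05 s.
2. the blank lies in the slot (y of blank in the frame of fixture between -0.0645 and -0.0555 m and x of blank in the frame of fixture between -0.03 and 0.03 m and z of blank in the frame of fixture below 0.0275 m and angle between the x axis of blank and the x axis of fixture, either way round below 0.06 rad), for 0.2 s.
At the end, for the whole second after the job is handed in: The blank lies in the slot (centre within 4.5 mm of the slot's middle across it, within 30 mm along it, below 27.5 mm, parallel within 0.06 rad), the plunger is held at 25 mm of travel, give or take 4 mm, standing still, and the pad presses the blank with 2 to 14 N (all of step 2 and value of joint plunger between 0.021 and 0.029 m and velocity of joint plunger between -0.01 and 0.01 m/s and contact force between pad and blank between 2 and 14 N); the arm keeps its last pose, push and grip.
It fails at once if the blank is lifted off the plate instead of being rolled (its axis more than 45 mm above the table; it is 30 mm while rolling) (height (world z) of blank above 0.045 m).
It fails at once if one of the bystanders is moved by more than 25 mm or knocked over (distance of any of pawn_a, pawn_b, knight, scraper, chuck, wax from where it was at the start of the episode above 0.025 m or angle between any of pawn_a, pawn_b, knight, scraper, chuck, wax's own z axis and vertical above 0.5 rad).
It also fails if it takes over 53 s, if anything falls off the work surface, if the arm or the gripper's body presses on something with over 40 N, if the wrist force passes 120 N, or if a joint passes its speed limit or range.

## Working session

There is one attempt and no reset: what is moved stays moved. The work goes in short steps, each a Python script; the robot and the scene stay as the last script left them, time stands still between calls to the robot, and variables do not carry over. Pictures are saved under pics/ and viewed, and the job is handed in when it is done.

```bash
ls; mkdir -p pics
python3 - <<'E'
from rig import arm
import cv2
for n in("side","top"):
    im=arm.snapshot(n); cv2.imwrite(f"pics/{n}0.png",im[:,:,::-1])
    c=arm.get_calibration(n); print(c)
print(arm.current_t(),arm.grip_depth)
E
```

```text
pics
{'intrinsics': array([[400.81501372,   0.        , 256.56566579],
       [  0.        , 400.81501372, 191.54937164],
       [  0.        ,   0.        ,   1.        ]]), 'cam_to_world': array([[ 0.94095518, -0.20408551,  0.27009713,  0.32693978],
       [-0.33825609, -0.5346421 ,  0.77442924, -0.71281093],
       [-0.01364449, -0.8200652 , -0.57210741,  0.6577812 ],
       [ 0.        ,  0.        ,  0.        ,  1.        ]])}
{'intrinsics': array([[431.92462256,   0.        , 261.19726258],
       [  0.        , 431.92462256, 185.31498897],
       [  0.        ,   0.        ,   1.        ]]), 'cam_to_world': array([[ 2.85081104e-03, -9.97242573e-01,  7.41560811e-02,
         5.22483864e-01],
       [-9.99995786e-01, -2.88368157e-03, -3.36196386e-04,
         3.66900211e-02],
       [ 5.49111874e-04, -7.41548102e-02, -9.97246591e-01,
         1.20881384e+00],
       [ 0.00000000e+00,  0.00000000e+00,  0.00000000e+00,
         1.00000000e+00]])}
0.1 0.0188
```

View pics/side0.png

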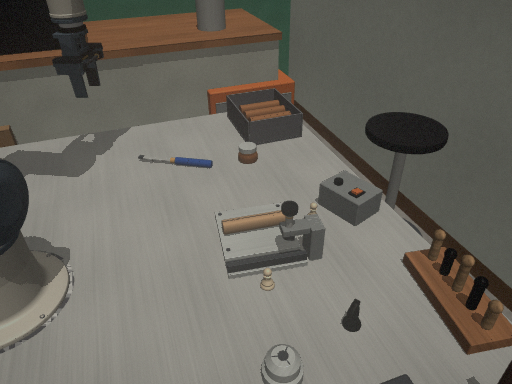

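Run:
```python
import cv2
im=cv2.imread('pics/top0.png'); print(im.shape)
cv2.imwrite('pics/top0b.png',cv2.resize(im,(768,576),interpolation=cv2.INTER_CUBIC))
```

```text
(384, 512, 3)
```

View pics/top0b.png

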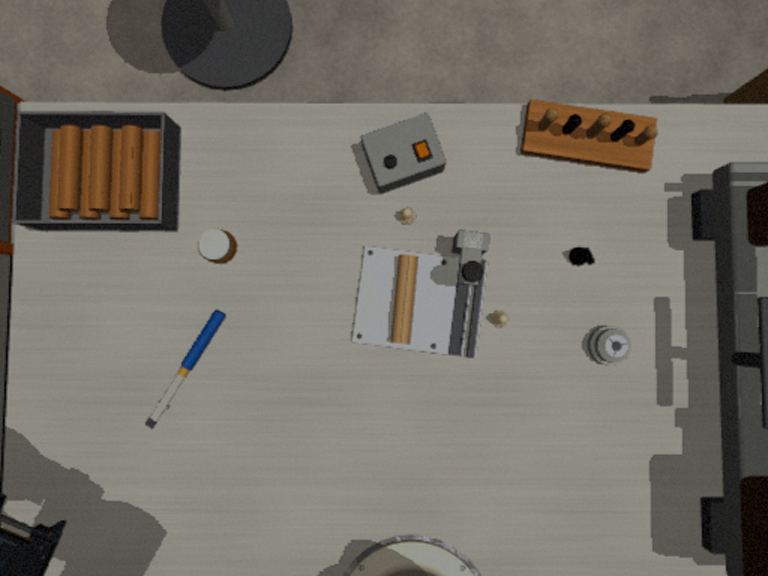

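The overview shows the fixture around (410,300) in the 1.5x top picture. Its bridge is at the top, the infeed lies to the left (+y), and the blank is at (404,300). Next I'll enlarge that area.

Run:
```python
import cv2
im=cv2.imread('pics/top0.png')[140:250,220:350]
cv2.imwrite('pics/top0c.png',cv2.resize(im,None,fx=5,fy=5,interpolation=cv2.INTER_CUBIC))
im=cv2.imread('pics/side0.png')[185:285,205:335]
cv2.imwrite('pics/side0c.png',cv2.resize(im,None,fx=6,fy=6,interpolation=cv2.INTER_CUBIC))
```

```text
(no output)
```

View pics/top0c.png

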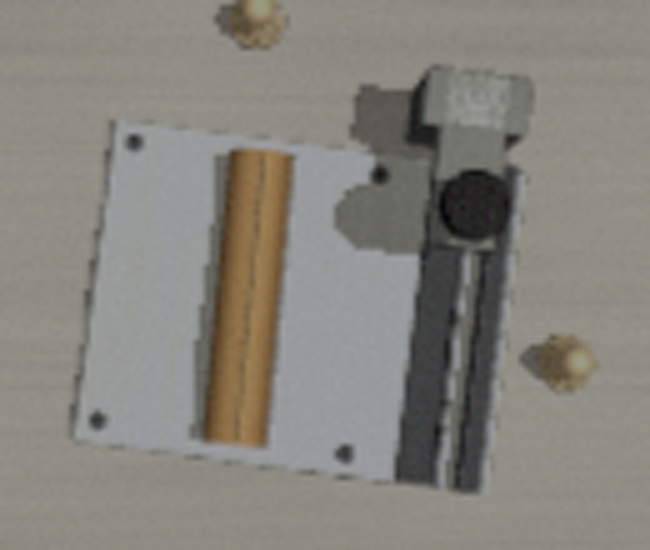

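View pics/side0c.png

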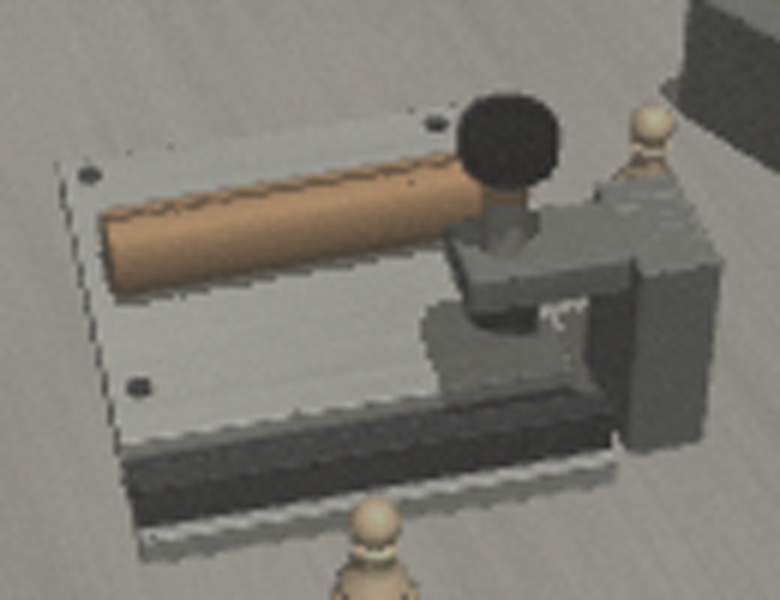

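```bash
cat > h.py <<'E'
import numpy as np
from rig import arm
def ray(name,uv,z):
    c=arm.get_calibration(name);K=c["intrinsics"];T=c["cam_to_world"]
    d=T[:3,:3]@np.linalg.solve(K,[uv[0],uv[1],1.]);o=T[:3,3]
    return o+d*(z-o[2])/d[2]
def crop(p,off,f): return [(p[0]+.5)/f-.5+off[0],(p[1]+.5)/f-.5+off[1]]
E
python3 - <<'E'
from h import *
P=lambda p,z: ray("top",crop(p,(220,140),5),z)
S=lambda p,z: ray("side",crop(p,(205,185),6),z)
m=[((90,130),P((115,121),.012)),((-90,130),P((75,438),.012)),((-90,-48),P((394,481),.012)),((55,-60),P((475,205),.148)),
   ((-90,130),S((58,160),.012)),((55,-60),S((508,140),.148-.005))]
for a,b in m: print(a,b.round(4))
A=np.array([a for a,b in m[:4]])/1e3;B=np.array([b[:2] for a,b in m[:4]])
ac,bc=A.mean(0),B.mean(0);H=(A-ac).T@(B-bc)
y=np.arctan2(H[0,1]-H[1,0],H[0,0]+H[1,1]);R=np.array([[np.cos(y),-np.sin(y)],[np.sin(y),np.cos(y)]])
o=bc-R@ac;print("yaw",np.degrees(y),"o",o);print("res mm",((A@R.T+o-B)*1e3).round(1))
for q in [(205,443),(268,446),(230,150),(293,154)]:
    w=P(q,.030);print(w.round(4),(R.T@(w[:2]-o)*1e3).round(1))
for n,q,z in [("pawn",(566,362),.045),("pawn2",(258,12),.045)]:
    w=P(q,z);print(n,w.round(3),(R.T@(w[:2]-o)*1e3).round(1))
E
```

```text
(90, 130) [0.6715 0.0883 0.012 ]
(-90, 130) [0.4954 0.1093 0.012 ]
(-90, -48) [ 0.4723 -0.0666  0.012 ]
(55, -60) [ 0.6134 -0.0953  0.148 ]
(-90, 130) [0.4968 0.1157 0.012 ]
(55, -60) [ 0.6141 -0.0976  0.143 ]
yaw -7.070120162748243 o [ 0.5671628  -0.02984202]
res mm [[ 1.  -0.2]
 [-1.6  0.9]
 [-0.4  0.2]
 [ 1.  -0.9]]
[0.4933 0.0376 0.03  ] [-81.6  57.8]
[0.4918 0.0034 0.03  ] [-78.9  23.7]
[0.6534 0.0243 0.03  ] [78.9 64.4]
[ 0.6513 -0.0102  0.03  ] [81.1 29.8]
pawn [ 0.538 -0.157  0.045] [ -13.7 -129.3]
pawn2 [0.727 0.009 0.045] [154.1  58.7]
```

```bash
cat >> h.py <<'E'
yaw=np.radians(-7.07);o=np.array([.5672,-.0298])
ex=np.array([np.cos(yaw),np.sin(yaw),0]);ey=np.array([-np.sin(yaw),np.cos(yaw),0]);ez=np.array([0,0,1.])
def F(x,y,z): return np.array([o[0],o[1],0])+ex*x/1e3+ey*y/1e3+ez*z/1e3   # fixture mm -> world m
def toF(w): d=np.array(w[:2])-o; return d@ex[:2]*1e3,d@ey[:2]*1e3
def tool(th,s):  # tips leading to -y by th deg, tool y = s*ex
    t=np.radians(th);z=-ey*np.sin(t)-ez*np.cos(t);y=s*ex
    return np.column_stack([np.cross(y,z),y,z])
E
python3 - <<'E'
from h import *
print(arm.current_tool_rot().round(3))
for s in(1,-1):
    R=tool(18,s)
    for p in [(-5,100,150),(-5,97,18.7),(-5,40,18.7),(-5,-22,18.7)]:
        q=arm.solve_ik(F(*p),R);print(s,p,None if q is None else np.round(q,1))
    for z in (200,120):
        q=arm.solve_ik(F(55,-60,z),tool(0,s));print(s,z,None if q is None else np.round(q,1))
E
```

```text
[[-0.927  0.375 -0.   ]
 [ 0.375  0.927 -0.001]
 [ 0.    -0.001 -1.   ]]
1 (-5, 100, 150) [ 12.1  30.7  81.7 -17.6  74.4  25. ]
1 (-5, 97, 18.7) [ 11.8  40.1  88.  -19.9  59.4  30.2]
1 (-5, 40, 18.7) [  6.7  38.9  91.3 -21.2  56.1  26.6]
1 (-5, -22, 18.7) [  0.7  38.   93.9 -22.6  52.8  22.2]
1 200 [-14.4  27.2  76.3  -0.   76.4  -7.3]
1 120 [-14.4  31.7  81.8  -0.   66.4  -7.3]
-1 (-5, 100, 150) [  12.1   30.7   81.7  -17.6   74.4 -155. ]
-1 (-5, 97, 18.7) [  11.8   40.1   88.   -19.9   59.4 -149.8]
-1 (-5, 40, 18.7) [   6.7   38.9   91.3  -21.2   56.1 -153.4]
-1 (-5, -22, 18.7) [   0.7   38.    93.9  -22.6   52.8 -157.8]
-1 200 [-14.4  27.2  76.3  -0.   76.4 172.7]
-1 120 [-14.4  31.7  81.8  -0.   66.4 172.7]
```

Run:
```python
from h import *
import cv2
R=tool(18,1)
arm.move_to(F(-5,97,150),R)
arm.move_l(F(-5,97,18.7),feed=.1)
print(arm.current_t(),arm.current_force().round(1),toF(arm.current_ee_pos()),arm.current_ee_pos()[2],arm.current_width())
for n,(a,b,c,d) in dict(top=(140,250,200,350),side=(150,285,205,335)).items():
    im=arm.snapshot(n)[a:b,c:d,::-1];cv2.imwrite(f"pics/{n}1.png",cv2.resize(im,None,fx=4,fy=4,interpolation=cv2.INTER_CUBIC))
```

```text
3.7333 [-0.9 -0.1 -0.3] (np.float64(-4.609605143523136), np.float64(97.13026346337215)) 0.01926008328813976 0.09131071788590009
```

View pics/top1.png

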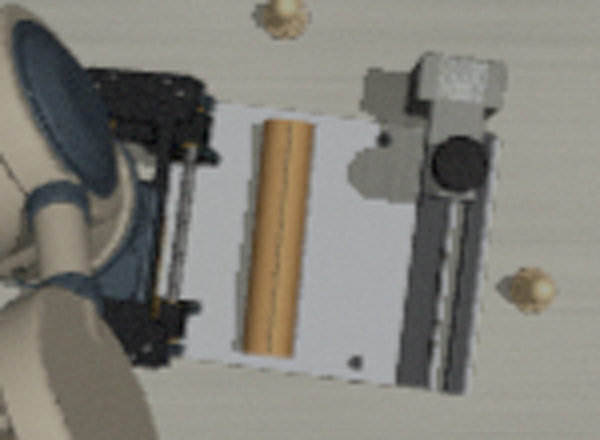

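View pics/side1.png

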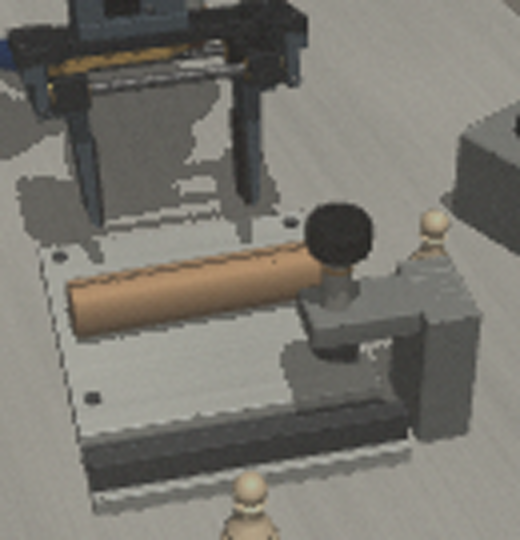

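The tips are about 10 px behind the blank and level with the plate, with the jaws spread along the blank. I'll push in stages.

Run:
```python
from h import *
import cv2
arm.move_l(F(-5,30,18.7),feed=.05)
print(arm.current_t(),arm.current_force().round(1),toF(arm.current_ee_pos()),arm.current_ee_pos()[2])
for n,(a,b,c,d) in dict(top=(140,250,200,350),side=(150,285,205,335)).items():
    im=arm.snapshot(n)[a:b,c:d,::-1];cv2.imwrite(f"pics/{n}2.png",cv2.resize(im,None,fx=4,fy=4,interpolation=cv2.INTER_CUBIC))
```

```text
5.325 [-6.1  3.3 22.3] (np.float64(-4.339953740960257), np.float64(29.783503987275324)) 0.020095583994581362
```

View pics/top2.png

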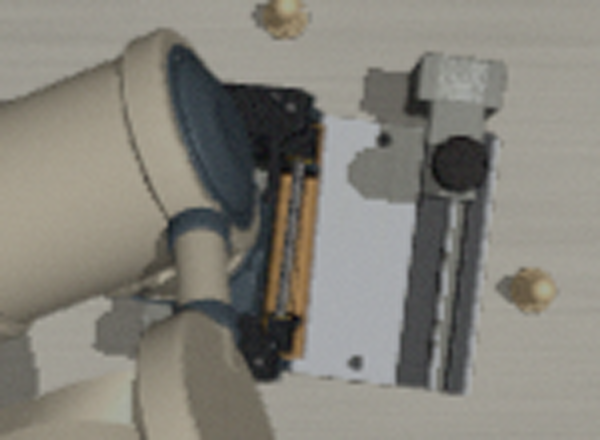

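View pics/side2.png

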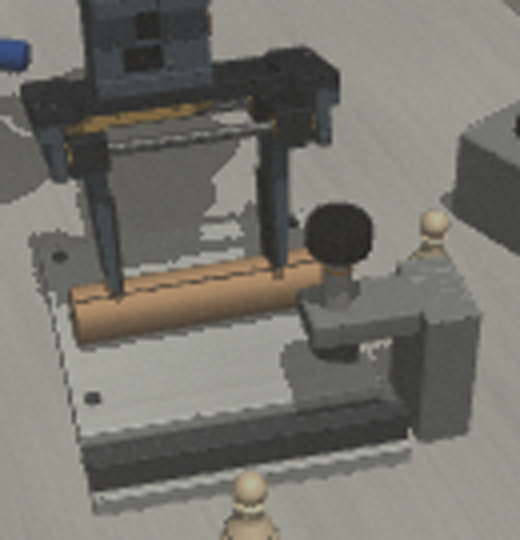

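Run:
```python
from h import *
def proj(n,w):
    c=arm.get_calibration(n);T=np.linalg.inv(c["cam_to_world"]);p=c["intrinsics"]@(T@np.r_[w,1])[:3];return p[:2]/p[2]
p=arm.current_ee_pos();R=arm.current_tool_rot();print(p,R.round(3))
for a in(-.052,.052):
  for lx in (-.016,0,.016):
    w=p+R@[lx,a,0]
    print(a,lx,toF(w),w[2],"side",((proj("side",w)-[205,150])*4).round(),"top",((proj("top",w)-[200,140])*4).round())
P=lambda q,z: ray("top",[(q[0]+.5)/4-.5+200,(q[1]+.5)/4-.5+140],z)
for q in [(325,115),(303,355)]: print(toF(P(q,.03)))
for q in [(70,290),(83,345),(75,312)]: 
    w=ray("side",[(q[0]+.5)/4-.5+205,(q[1]+.5)/4-.5+150],.03);print(toF(w))
```

```text
[5.66513916e-01 2.82083895e-04 2.00750863e-02] [[ 0.118  0.992 -0.036]
 [ 0.944 -0.123 -0.307]
 [-0.309  0.002 -0.951]]
-0.052 -0.016 (np.float64(-56.39228891048912), np.float64(14.551348905349563)) 0.02492319028500063 side [115. 341.] top [310. 324.]
-0.052 0 (np.float64(-56.383335267122646), np.float64(29.76773207989297)) 0.019977323028619536 side [111. 331.] top [288. 321.]
-0.052 0.016 (np.float64(-56.37438162375616), np.float64(44.98411525443638)) 0.015031455772238442 side [107. 321.] top [265. 318.]
0.052 -0.016 (np.float64(47.60752726140891), np.float64(14.553706323537357)) 0.025118716891863426 side [283. 314.] top [328. 173.]
0.052 0 (np.float64(47.61648090477539), np.float64(29.770089498080768)) 0.020172849635482333 side [277. 305.] top [306. 171.]
0.052 0.016 (np.float64(47.62543454814188), np.float64(44.98647267262418)) 0.01522698237910124 side [271. 296.] top [284. 169.]
(np.float64(87.53752559282945), np.float64(23.16429593255398))
(np.float64(-77.03745901286428), np.float64(17.89646718061198))
(np.float64(-76.5953204675423), np.float64(63.88095443642551))
(np.float64(-76.86102029078775), np.float64(11.186537591654433))
(np.float64(-76.82266039213997), np.float64(42.27792244655857))
```

Run:
```python
from h import *
import cv2
def proj(n,w):
    c=arm.get_calibration(n);T=np.linalg.inv(c["cam_to_world"]);p=c["intrinsics"]@(T@np.r_[w,1])[:3];return p[:2]/p[2]
R=tool(18,1);p=F(-4.6,97.1,19.3)
for n,o2 in(("side",(205,150)),("top",(200,140))):
  for a in(-.052,.052):
    print(n,[((proj(n,p+R@[lx,a,lz])-o2)*4).round().tolist() for lx,lz in((-.016,0),(0,0),(.016,0),(0,-.06))])
print(arm.current_force(),arm.current_ee_pos())
im=arm.snapshot("side")[200:245,215:305,::-1];cv2.imwrite("pics/side3.png",cv2.resize(im,None,fx=8,fy=8,interpolation=cv2.INTER_CUBIC))
```

```text
side [[96.0, 273.0], [93.0, 265.0], [89.0, 257.0], [83.0, 176.0]]
side [[256.0, 249.0], [250.0, 241.0], [245.0, 234.0], [243.0, 153.0]]
top [[212.0, 312.0], [190.0, 309.0], [169.0, 306.0], [159.0, 305.0]]
top [[231.0, 161.0], [209.0, 159.0], [188.0, 157.0], [180.0, 148.0]]
[-5.44859837  3.88416896 23.11238631] [5.66513916e-01 2.82083895e-04 2.00750863e-02]
```

View pics/side3.png

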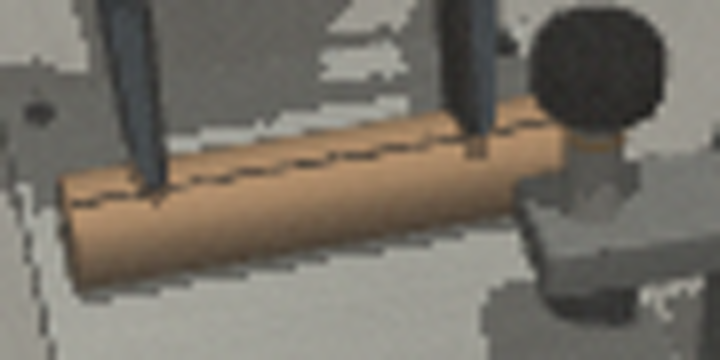

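The fingertips show about 25 mm short of where the TCP projects (side1: seen at (97,225), computed (93,265)). The force and the picture agree that they are resting on top of the blank. I'll lift off, back away and measure the real tip position.

Run:
```python
from h import *
import cv2
arm.move_l(F(-5,31,45),feed=.06)
arm.move_l(F(-5,112,45),feed=.15)
print(arm.current_t(),arm.current_force().round(1),toF(arm.current_ee_pos()),arm.current_ee_pos()[2],arm.current_width())
im=arm.snapshot("side")[145:240,205:335,::-1];cv2.imwrite("pics/side4.png",cv2.resize(im,None,fx=6,fy=6,interpolation=cv2.INTER_CUBIC))
im=arm.snapshot("top")[140:250,200:350,::-1];cv2.imwrite("pics/top4.png",cv2.resize(im,None,fx=5,fy=5,interpolation=cv2.INTER_CUBIC))
def proj(n,w):
    c=arm.get_calibration(n);T=np.linalg.inv(c["cam_to_world"]);p=c["intrinsics"]@(T@np.r_[w,1])[:3];return p[:2]/p[2]
p=arm.current_ee_pos();R=arm.current_tool_rot()
for n,o2,f in(("side",(205,145),6),("top",(200,140),5)):
  for a in(-.052,.052):
    print(n,[((proj(n,p+R@[lx,a,lz])-o2)*f).round().tolist() for lx,lz in((-.016,0),(0,0),(.016,0),(0,-.03),(0,-.06))])
```

```text
6.7583 [ 0.3 -0.9  0.3] (np.float64(-5.238566052261706), np.float64(111.4873819093014)) 0.044786372972081157 0.0914004227343147
side [[134.0, 372.0], [129.0, 360.0], [124.0, 349.0], [122.0, 293.0], [114.0, 225.0]]
side [[375.0, 337.0], [366.0, 326.0], [358.0, 315.0], [361.0, 260.0], [356.0, 193.0]]
top [[238.0, 387.0], [210.0, 384.0], [183.0, 380.0], [190.0, 381.0], [170.0, 379.0]]
top [[263.0, 195.0], [235.0, 193.0], [208.0, 190.0], [216.0, 186.0], [196.0, 178.0]]
```

View pics/side4.png

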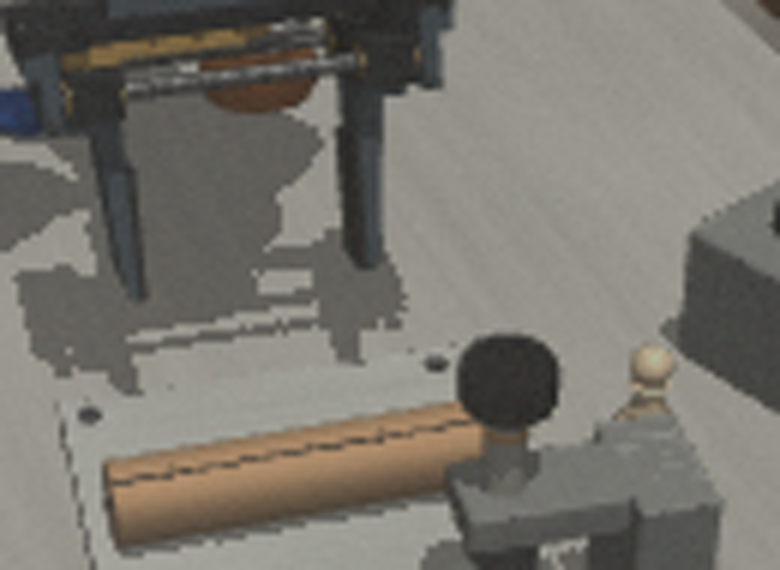

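View pics/top4.png

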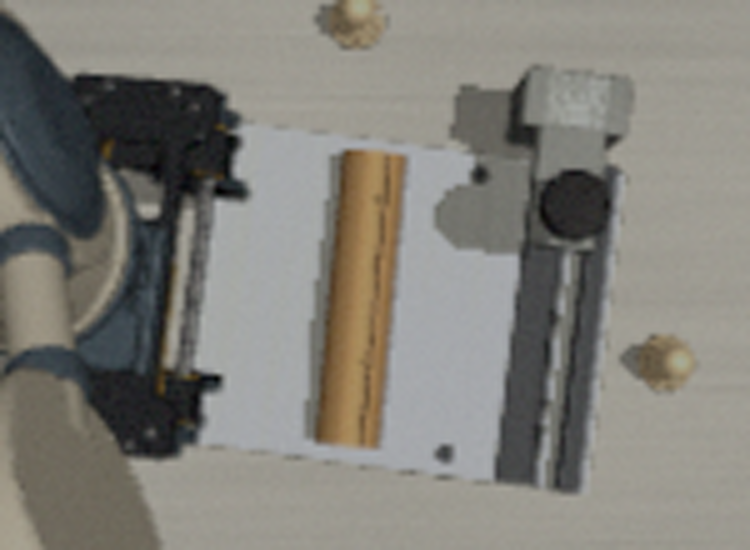

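```bash
cat >> h.py <<'E'
def proj(n,w):
    c=arm.get_calibration(n);T=np.linalg.inv(c["cam_to_world"]);p=c["intrinsics"]@(T@np.r_[w,1])[:3];return p[:2]/p[2]
E
python3 - <<'E'
from h import *
arm.move_l(F(-5,86,25),feed=.1)
arm.sleep(.1);f0=arm.current_force()[2]
for z in range(10,-12,-2):
    arm.move_l(F(-5,86,z if z<10 else 10),feed=.04)
    f=arm.current_force()[2]-f0
    print(z,round(arm.current_ee_pos()[2]*1e3,1),round(f,1))
    if f>2.5: break
arm.move_l(arm.current_ee_pos()+[0,0,.001],feed=.05)
print(arm.current_t(),arm.current_ee_pos(),arm.current_force())
import cv2
im=arm.snapshot("side")[145:240,205:335,::-1];cv2.imwrite("pics/side5.png",cv2.resize(im,None,fx=6,fy=6,interpolation=cv2.INTER_CUBIC))
E
```

```text
10 9.8 -0.2
8 8.0 -0.7
6 5.9 -0.1
4 3.9 -0.9
2 1.9 0.8
0 -0.1 -0.1
-2 -2.2 -0.9
-4 -4.1 0.3
-6 -6.1 -1.0
-8 -8.1 -0.0
-10 -10.1 -0.6
10.7083 [ 0.57278701  0.05616238 -0.00899393] [ 0.48841115 -0.54635209 -0.05093693]
```

View pics/side5.png

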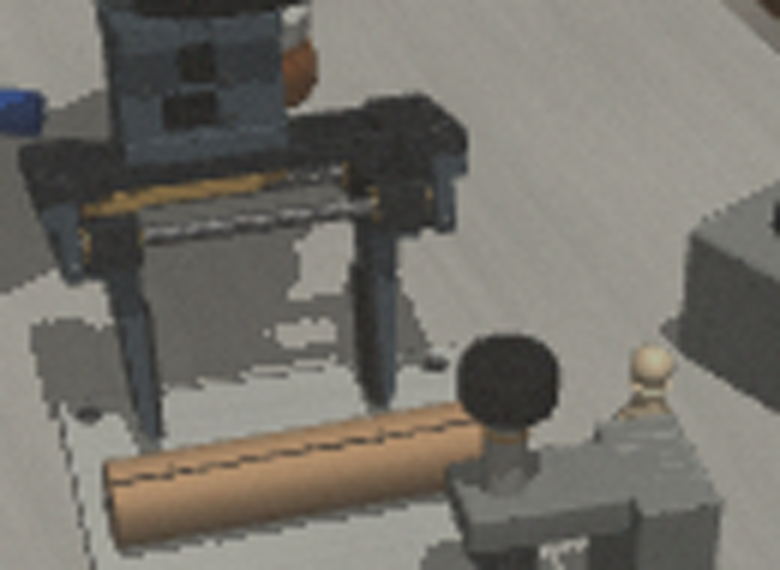

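The tips are now just above the plate, next to their shadows at (150,440) and (378,405). That fits a 28 mm tool offset, so I'll push at this height.

Run:
```python
from h import *
import cv2
for y in (70,55,40,25,12):
    arm.move_l(F(-5,y,-8),feed=.06)
    f=arm.current_force();print(y,arm.current_t(),f.round(1),round(arm.current_ee_pos()[2]*1e3,1))
    if np.abs(f).max()>12: break
for n,(a,b,c,d) in dict(top=(140,250,200,350),side=(150,250,205,335)).items():
    im=arm.snapshot(n)[a:b,c:d,::-1];cv2.imwrite(f"pics/{n}6.png",cv2.resize(im,None,fx=5,fy=5,interpolation=cv2.INTER_CUBIC))
```

```text
70 11.175 [ 0.2 -0.4  0.5] -7.9
55 11.575 [-0.3  0.1 -0.6] -8.0
40 11.975 [ 0.3 -0.3 -0. ] -8.0
25 12.375 [ 0.1  0.7 -0.4] -8.0
12 12.7417 [-0.7  0.4 -0.4] -8.0
```

View pics/top6.png

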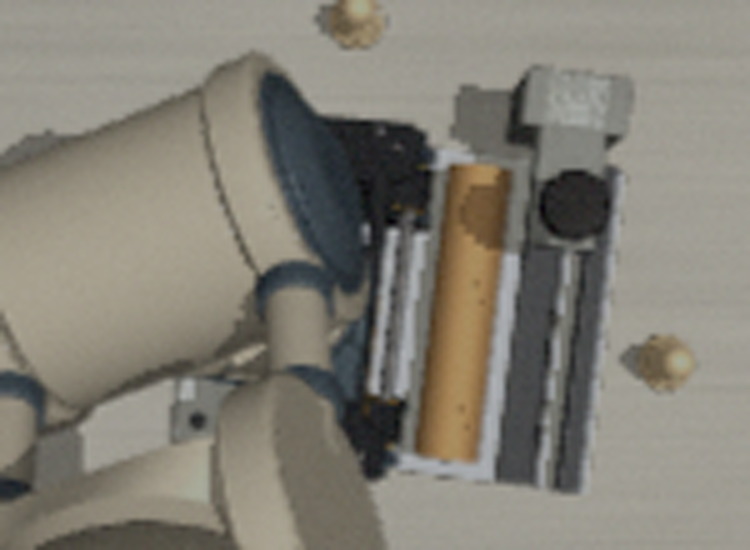

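View pics/side6.png

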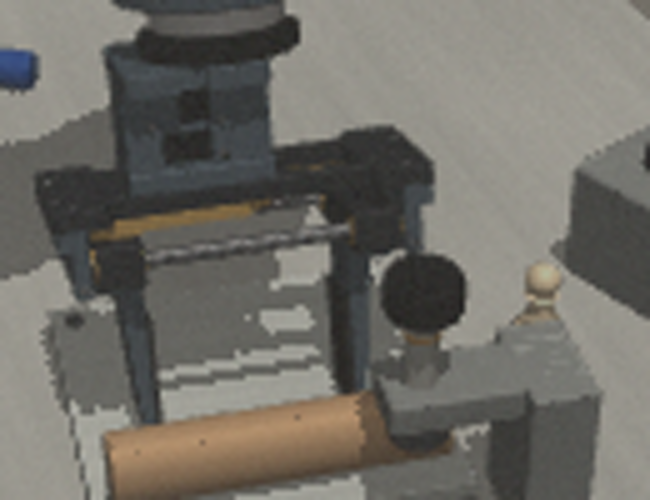

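The blank has rolled to about y = -13, as predicted, with negligible force. I'll go on to the slot slowly.

Run:
```python
from h import *
import cv2
for y in (-5,-15,-22,-26):
    arm.move_l(F(-5,y,-8),feed=.04)
    f=arm.current_force();print(y,arm.current_t(),f.round(1),round(arm.current_ee_pos()[2]*1e3,1))
    if np.abs(f).max()>12: break
for n,(a,b,c,d) in dict(top=(140,250,200,350),side=(150,270,205,335)).items():
    im=arm.snapshot(n)[a:b,c:d,::-1];cv2.imwrite(f"pics/{n}7.png",cv2.resize(im,None,fx=5,fy=5,interpolation=cv2.INTER_CUBIC))
```

```text
-5 13.4167 [-0.1  0.2  0.2] -8.0
-15 13.8167 [0.8 0.8 0.7] -8.0
-22 14.1417 [-0.5 -0.6  0.4] -8.0
-26 14.3917 [ 0.5 -0.4  0.7] -8.0
```

View pics/top7.png

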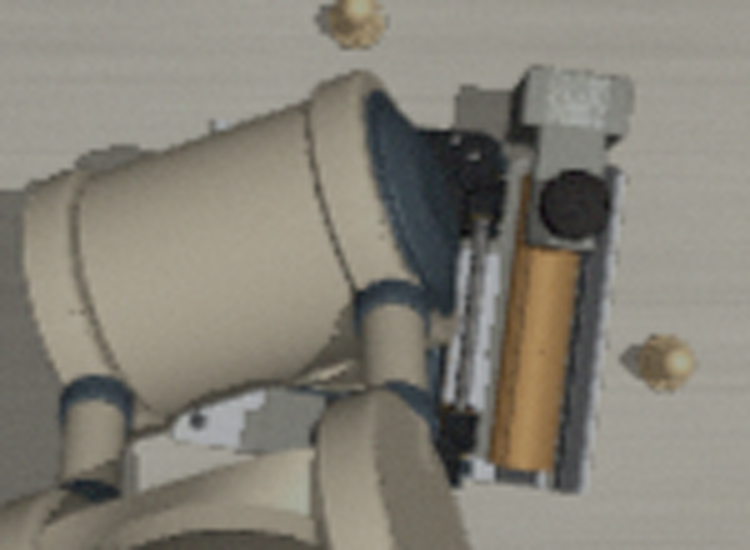

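View pics/side7.png

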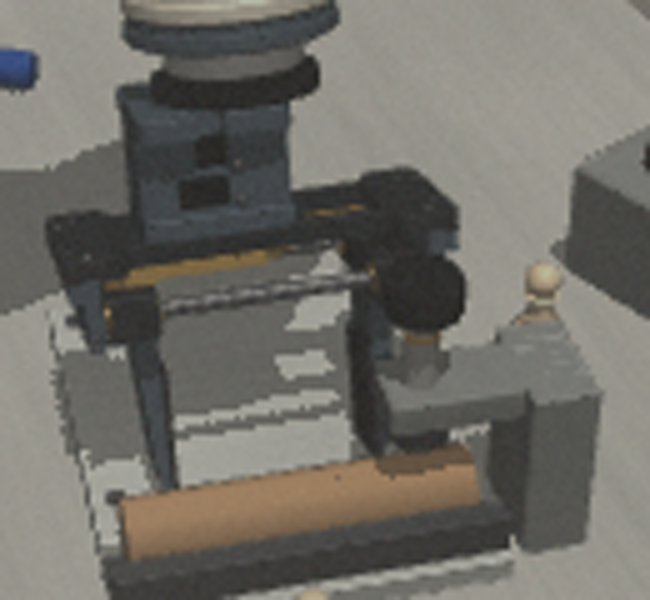

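Run:
```python
from h import *
P=lambda q,z: toF(ray("top",crop(q,(200,140),5),z))
for q in [(491,468),(552,471),(521,240),(580,250)]: print(np.round(P(q,.0254),1))
arm.move_l(F(-5,50,0),feed=.15)
arm.move_l(F(-5,80,120),feed=.2)
arm.grip(0.0)
R0=tool(0,1)
arm.move_to(F(30,-20,225),R0)   
print(arm.current_t(),arm.current_width(),arm.current_force().round(1))
import cv2
for n,(a,b,c,d) in dict(top=(140,250,200,350),side=(120,270,205,335)).items():
    im=arm.snapshot(n)[a:b,c:d,::-1];cv2.imwrite(f"pics/{n}8.png",cv2.resize(im,None,fx=4,fy=4,interpolation=cv2.INTER_CUBIC))
p=arm.current_ee_pos();R=arm.current_tool_rot()
print([((proj("side",p+R@[lx,0,lz])-[205,120])*4).round().tolist() for lx,lz in((-.016,0),(0,0),(.016,0),(0,-.028))])
```

```text
[-82.4 -44.5]
[-79.9 -77.7]
[ 43.3 -46. ]
[ 41.9 -78.7]
17.9667 0.000504497989321288 [-0.2  0.9  0.1]
[[279.0, 202.0], [271.0, 186.0], [263.0, 171.0], [272.0, 139.0]]
```

View pics/top8.png

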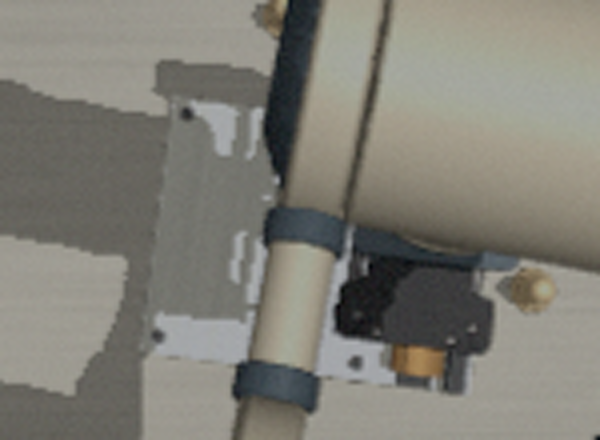

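View pics/side8.png

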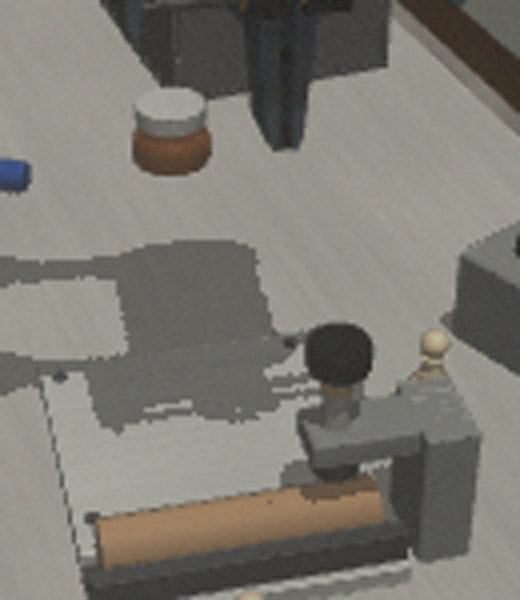

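The blank measures seated: edges at y -45 and -78, centre about -61.5, x about 0. With the jaws closed the tips are still about 28 mm short, so I'll find the knob by force.

Run:
```python
from h import *
import cv2
arm.move_l(F(55,-60,150),feed=.15)
arm.move_l(F(55,-60,130),feed=.08)
arm.sleep(.2);f0=np.mean([arm.current_force()[2] for _ in range(3)])
for z in np.arange(128,108,-1.):
    arm.move_l(F(55,-60,z),feed=.03)
    f=arm.current_force()[2]-f0
    print(z,round(arm.current_ee_pos()[2]*1e3,2),round(f,1))
    if f>2.2:
        arm.sleep(.1);f=arm.current_force()[2]-f0;print("chk",f)
        if f>2: break
print(arm.current_t())
im=arm.snapshot("side")[150:260,230:320,::-1];cv2.imwrite("pics/side9.png",cv2.resize(im,None,fx=5,fy=5,interpolation=cv2.INTER_CUBIC))
```

```text
128.0 127.92 -0.5
127.0 126.92 -1.1
126.0 125.92 0.7
125.0 124.92 -0.2
124.0 123.94 -0.1
123.0 122.92 -0.2
122.0 121.93 -0.2
121.0 120.94 -1.2
120.0 119.92 0.2
119.0 118.92 -0.6
118.0 118.13 2.3
chk 1.7727681259123866
117.0 117.02 2.9
chk 2.2849780801963466
22.6083
```

View pics/side9.png

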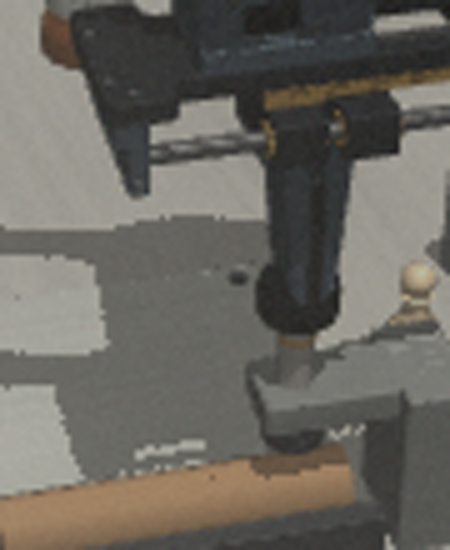

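Contact came at a TCP height of about 118.4 mm. Pressing on to an actual TCP height of about 93.4 mm, in steps while watching the force.

Run:
```python
from h import *
import cv2
for z in [110,104,101,99,97,95,93.]:
    arm.move_l(F(55,-60,z),feed=.03)
    arm.sleep(.1);f=np.mean([arm.current_force()[2] for _ in range(3)])
    print(z,round(arm.current_ee_pos()[2]*1e3,2),round(f,1))
    if f>20: break
print(arm.current_t(),arm.current_force().round(1),np.round(toF(arm.current_ee_pos()),1))
im=arm.snapshot("side")[180:260,230:320,::-1];cv2.imwrite("pics/side10.png",cv2.resize(im,None,fx=7,fy=7,interpolation=cv2.INTER_CUBIC))
```

```text
110 110.07 4.1
104 104.24 4.9
101 101.46 8.3
99 99.58 9.3
97 97.65 11.0
95 95.73 13.0
93.0 93.85 14.2
25.3417 [-2.6  1.  14.2] [ 55.2 -60. ]
```

View pics/side10.png

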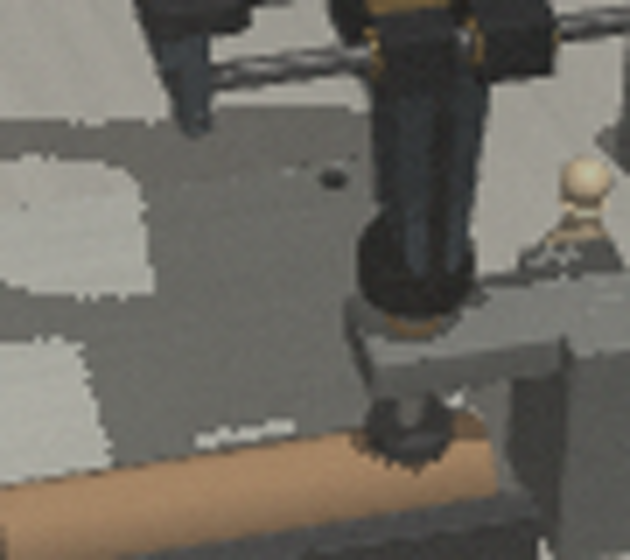

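Run:
```python
from h import *
arm.sleep(.5)
print(arm.current_ee_pos().round(5),arm.current_force().round(1),np.abs(arm.current_dq()).max())
arm.sign_off();print(arm.current_t())
```

```text
[ 0.61458 -0.09615  0.09384] [-1.7 -0.2 13.4] 0.15204872712141532
the job is handed in; nothing more can be done
the job is handed in; nothing more can be done
```

I rolled the blank into the slot, pressed the knob down about 24.5 mm, and handed the job in at about 26 s while still holding it there. `arm.sign_off()` gives no verdict.

**Last checks**
- **Blank:** after the drop it measured at y about -61.5 mm and x about 0, parallel to the slot. I took that from one top picture, before pressing. In the last side picture the blank is still in the slot with the pad on it.
- **Plunger:** the travel is worked out from the contact height (TCP 118.4 mm) and the final height (93.84 mm), good to about 0.5 mm. The force on the tool was 13.4 to 14.2 N, within the 12 to 15 N expected. In the last side picture the brass ring is at about the bridge top.
- **Pad:** the force jump at about 17 mm of travel fits the pad meeting the blank. I could not read the pad's own force on the blank.
- **Standing still:** at hand-in the arm's height was steady and the fastest joint read 0.15 degrees/s.

**What went wrong or disagreed**
- **Short fingertips:** they sit about 28 to 30 mm short of the reported TCP, contrary to the description. Because of this, my first push rode onto the top of the blank with about 22 N and moved it about 7 mm. I backed off, measured the offset from the pictures, and redid the push with almost no force. The knob contact later agreed with the offset.
- **Bystanders:** I saw no contact with any of them, but I did not measure their positions again at the end.

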